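Zero the rolling mill and set a quarter-turn gap

TASK

Set the goldsmith's rolling mill for thin sheet: turn the T-bar on top clockwise until the rolls meet and it will go no further, then back it off a quarter of a turn. Then swing the orange clamp lever clockwise as far as it goes so that the setting is locked, and leave everything else on the bench where it is.

Things in the scene. Friction and masses are not known exactly. Their poses are not given: they have to be found in the camera images.
- mill: blue bench rolling mill fixed on a wooden plinth 200 x 220 x 35 mm; origin on the bench under the screw's axis; x from its front (infeed tray, robot side) to its rear, z up. Crosshead under the T-bar 84 x 160 mm (x, y), top at 253 mm, 261 within 27 mm of the screw. The tray reaches 125 mm forward at 128 mm height. The crank on its -y side, below 175 mm, is not used
- tbar (a joint): turn of the T-bar about the vertical screw, rad, growing anticlockwise from above (opens the rolls, lifts T-bar 2 mm a turn). 0 = rolls meet, a hard stop; a quarter turn open = 1.571. Starts 3.2 to 8.4. Friction holds it where left; clamp loose, 0.16 N m turns it (3.5 N at 45 mm). A fingertip against an arm pushes it round
- tbar_hub (a point): centre of the T-bar: on the screw axis, at the height of the bar's axis (295 mm above the bench with the rolls closed). The hub is 29 mm in diameter, from 18 mm below this point to 10 mm above it; below the bar's arms it is clear down to the crosshead
- tbar_red (a point): centre of the red ball, 21 mm in diameter, on one end of the T-bar, 64 mm from the screw axis; the steel bar is 12 mm in diameter and level
- tbar_black (a point): centre of the black ball, 21 mm in diameter, on the opposite end of the T-bar, 64 mm from the screw axis
- clamp (a joint): turn of the orange clamp lever about its vertical stud, rad: 0 = loose, growing clockwise from above to its stop at 1.26 (clamped): the tip swings from the robot's right to its left. Starts 0 to 0.15. Its tip takes 2.5 N, rising from 0.9 on to 4 N as it clamps; stays where left (may ease back by 0.05). Clamped, the screw is 3 times as stiff to turn or more
- clamp_pivot (a point): on the lever's vertical stud, at the height of the handle's axis (263 mm); it lies 60 mm in front of the screw's axis; the lever's boss is 23 mm in diameter and 20 mm high
- clamp_tip (a point): in the lever's handle, 70 mm from the stud, 13 mm short of its outer end; the handle is a level round bar, 15 mm in diameter here, 12 mm nearer the stud; it points forward from the mill, beyond the sweep of the T-bar, clear above the infeed tray
- strip: silver strip 80 x 18 x 3 mm lying loose on the infeed tray, origin at the centre of its underside; to be left alone
- oiler: small yellow oil bottle with a spout, 42 mm in diameter, 105 mm high, standing left of the mill; origin at the centre of its base; to be left alone
- brush_cup: clear cup with brushes, 72 mm in diameter, 185 mm high over all, origin at the centre of its base; to be left alone
- bench_block: steel bench block 75 x 75 x 20 mm, origin at the centre of its underside; to be left alone
- hammer: goldsmith's hammer 240 mm long lying on the bench, origin at the centre of its underside; to be left alone
- flux: amber bottle with a black cap, 42 mm in diameter, 75 mm high, origin at the centre of its base; to be left alone
- caliper: caliper 200 mm long lying flat on the bench, origin on the beam's underside at mid-length; to be left alone

How it is judged:
On the way, in this order (a step that is already met when the one before it is completed fails the run):
1. the T-bar is screwed down until the rolls meet (value of joint tbar below 0.08 rad), for 0.15 s.
2. the T-bar is backed off a quarter of a turn, the lever still loose (value of joint tbar between 1.35 and 1.79 rad and value of joint clamp below 0.8 rad), for 0.2 s.
3. the clamp lever is swung home (value of joint clamp above 1.08 rad), for 0.2 s.
At the end, for the whole second after the job is handed in: the T-bar stands a quarter of a turn (1.571 rad, give or take 0.22) open from where the rolls meet, and the clamp lever is home: above 1.08 rad of its 1.26 (value of joint tbar between 1.35 and 1.79 rad and value of joint clamp above 1.08 rad); the robot touches nothing.
It fails at once if something else on the bench is pushed more than 25 mm or knocked over (distance of any of strip, oiler, brush_cup, bench_block, hammer, flux, caliper from where it was at the start of the episode above 0.025 m or angle between any of oiler, brush_cup, flux's own z axis and vertical above 0.5 rad).
It also fails if it takes over 72 s, if anything falls off the work surface, if the arm or the gripper's body presses on something with over 40 N, if the wrist force passes 120 N, or if a joint passes its speed limit or range.

ROBOT

A 6-joint arm with a two-finger parallel gripper is mounted at the origin on the work surface. World frame = base frame: x ahead of the robot, y to its left, z up, the work surface at z = 0. Lengths are in m, angles in rad, forces in N, time in s.
With the tool pointing down it reaches from about 0.2 to 0.875 m from the base axis. Payload 3.4 kg.
Tool frame: the origin (TCP) lies midway between the tips of the shut fingers; the grasp point (between the pads) lies 19 mm behind it (grasp_offset is the distance from the TCP to the grasp point, in m); z points along the fingers, y is the line along which they close (so a half turn about z gives the same grasp; the last joint's range is limited). The gripper opens to 94 mm and grips with 3 to 60 N. Pads are 16 mm wide; open, the fingers measure 119 mm over their backs; the gripper's body (75 mm by 177 mm) begins 78 mm behind the grasp point.
Start: joints at [1.097, 0.276, 1.505, -0, 1.361, -0.121], TCP at [0.199, 0.54, 0.205] pointing down, gripper open.
Joint ranges: [-2.89, 2.89], [-0.75, 2.08], [0.22, 2.7], [-1.18, 4.32], [0.11, 2.71], [-2.7, 2.7]. Speed limits (rad/s): [2.57, 2.57, 3.14, 3.14, 3.14, 3.14].

INTERFACE

Orientations are given as a unit quaternion [x, y, z, w].
In Python, from bench import sense, get_image, camera_model, sign_off, grasp_offset gives the robot as it stands.
- The arm moves only by the shell command python3 -m pendant 'ROWS' [OPENING]. ROWS is JSON, a list of rows, each a list of 2 entries, a list of its own where there are three numbers: the shift along the tool's x, y, z in cm, then the turn, a rotation vector about the tool's x, y, z in rad. In form: [[[x, y, z], [wx, wy, wz]], ...]. A call has 1 to 10 rows; each row shifts and turns the commanded pose from where the row before left it, along the tool's axes as they then stand; what a row does not reach is not made up. A row lasts 1/10 s, in which the tool goes at most 50 mm and 8.59 degrees, less where a joint would pass 70% of its speed; a pose out of reach is approached as far as the arm can. A call is refused whole if a number of a shift passes 5 or a number of a turn 0.15, either way. A call with a gripper value outside its range is refused whole. OPENING is the finger opening in cm, from 0 to 9.4, set as the call begins (- or left out, the last holds). The fingers move at their own pace and stop on an object; the grip force is fixed at half the most. Time passes only in rows, so rows that do not move let the fingers close. It gives the time, the measured TCP pose, the force, the opening and the grip force at its end, in the units of the state.
- sense(): the state, without advancing time (a new reading comes with each control period).
- get_image(name): name is "side" or "top"; returns the picture (420x560x3 uint8, red, green, blue); there is no depth.
- camera_model(name): a dict with "K" (3x3 intrinsics, pixels), "rvec" (rotation vector, rad) and "tvec" (3), from world to camera coordinates, as OpenCV has them. Camera axes: x right, y down, z forward; pixel columns grow to the right and rows downward; lengths in m; the calibration is good to about 2 mm. A picture is of the moment at which its call begins. camera_model takes no time and is no camera call.
- sign_off(): hands the job in; it is judged then, once.
The state is a dict: "time": time; "joints": joint angles; "qd": joint speeds; "joint_torque": joint torques, N m; "eef_pos": TCP position; "tcp_rot": TCP orientation; "ft_force": force on the tool from outside, world axes, zero at the start; "torque": the same for the moment, N m; "finger_gap": finger opening in m; "grasp_force": force on a finger pad.
Only numpy, scipy, OpenCV 4.12 (cv2) and the standard library are available. Lean on these libraries where they do the work, as an engineer would, in place of code of your own. Each camera call takes 0.05 s, during which the arm holds its last target. There are 200 camera calls.

## Working session

There is one attempt and no reset: what is moved stays moved. The work goes in short steps, Python scripts to look and compute and a shell command to move; the robot and the scene stay as the last step left them, time stands still between calls to the robot, and variables do not carry over. Pictures are saved under pics/ and viewed, at most 10 in all, crops included, and the job is handed in when it is done.

```bash
mkdir -p pics; python3 - <<'E'
from bench import *
import cv2,numpy as np
for n in("side","top"):
    cv2.imwrite(f"pics/{n}0.png",get_image(n)[:,:,::-1])
    m=camera_model(n);R=cv2.Rodrigues(np.array(m["rvec"],float))[0];print(n,np.round(m["K"],1).tolist(),(-R.T@np.array(m["tvec"]).ravel()).round(3),R.round(2).tolist())
s=sense();print(s)
print(grasp_offset)
E
```

```text
side [[450.9, 0.0, 274.1], [0.0, 450.9, 208.5], [0.0, 0.0, 1.0]] [0.214 0.825 1.16 ] [[-0.94, -0.34, -0.02], [-0.24, 0.69, -0.68], [0.24, -0.63, -0.74]]
top [[546.3, 0.0, 282.8], [0.0, 546.3, 203.5], [0.0, 0.0, 1.0]] [0.286 0.011 1.664] [[-0.0, -1.0, 0.01], [-0.99, -0.0, -0.16], [0.16, -0.01, -0.99]]
{'time': 0.1, 'joints': array([ 1.09701176e+00,  2.76539405e-01,  1.50598268e+00,  1.78122397e-06,
        1.36071386e+00, -1.21019282e-01]), 'qd': array([-2.22717463e-05, -1.12453934e-03, -3.16771630e-03, -8.58577154e-04,
        3.51224633e-04, -5.02867628e-04]), 'joint_torque': array([ 1.40089673e-03, -4.05454659e+01, -2.37779313e+01,  7.04938523e-02,
        2.98381120e-02, -4.52194877e-05]), 'eef_pos': array([0.19844207, 0.53913436, 0.2046964 ]), 'tcp_rot': array([ 1.75469618e-01,  9.84484504e-01, -7.85317987e-04, -2.41604423e-04]), 'ft_force': array([-0.31607217, -0.2501571 , -0.04742703]), 'torque': array([-0.01142219, -0.01377178,  0.04706718]), 'grasp_force': 0.0, 'finger_gap': 0.09405891046147481}
0.0188
```

View pics/side0.png

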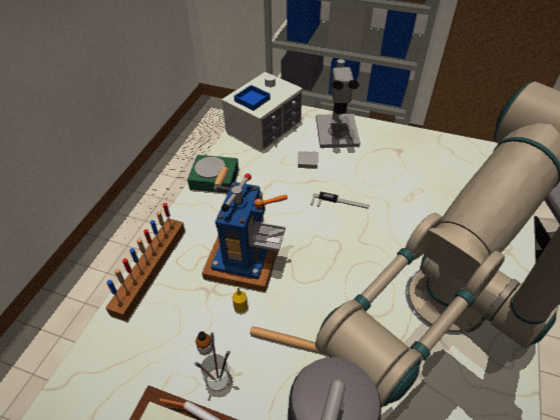

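View pics/top0.png

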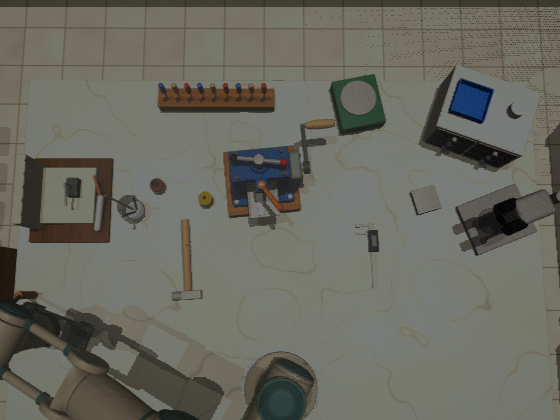

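The top view shows the T-bar hub near (258,160), the red ball near (284,162) and the black ball near (235,158). The lever runs from (262,185) to (282,208). In the side view the T-bar is near (237,193) and the lever near (270,201). Next I'll measure these from both views.

```bash
cat >h.py <<'E'
from bench import *
import cv2,numpy as np
def ray(n,p):
    m=camera_model(n);R=cv2.Rodrigues(np.array(m["rvec"],float))[0];t=np.array(m["tvec"],float).ravel()
    return -R.T@t,R.T@np.linalg.inv(m["K"])@[p[0],p[1],1]
def plane(n,p,z):
    c,d=ray(n,p);return c+d*(z-c[2])/d[2]
def proj(n,P):
    m=camera_model(n);return cv2.projectPoints(np.array(P,float).reshape(-1,3),np.array(m["rvec"],float),np.array(m["tvec"],float),np.array(m["K"],float),None)[0][:,0]
def tri(p,q):
    a,d=ray("top",p);b,e=ray("side",q);s=np.linalg.lstsq(np.c_[d,-e],b-a,rcond=None)[0];return (a+s[0]*d+b+s[1]*e)/2,np.linalg.norm(a+s[0]*d-b-s[1]*e)
def red(im):
    h=cv2.cvtColor(im,cv2.COLOR_RGB2HSV);H,S,V=cv2.split(h)
    return (((H<4)|(H>174))&(S>150)&(V>60)).astype(np.uint8)
def orange(im):
    H,S,V=cv2.split(cv2.cvtColor(im,cv2.COLOR_RGB2HSV));return ((H>=5)&(H<=14)&(S>180)&(V>100)).astype(np.uint8)
def blobs(m,box):
    x0,y0,x1,y1=box;n,l,st,c=cv2.connectedComponentsWithStats(m[y0:y1,x0:x1])
    return [(st[i,4],(c[i]+[x0,y0]).round(1),l==i) for i in range(1,n) if st[i,4]>5]
BOX={"top":(215,130,310,235),"side":(190,155,310,290)}
E
python3 - <<'E'
from h import *
for n in("top","side"):
    im=get_image(n)
    for nm,f in(("red",red),("or",orange)):
        for a,c,l in blobs(f(im),BOX[n]):
            ys,xs=np.nonzero(l);o=np.array(BOX[n][:2]);P=np.c_[xs,ys]+o
            d=P-P.mean(0);u=np.linalg.svd(d,full_matrices=False)[2][0];t=d@u
            print(n,nm,a,c,"ends",P[t.argmin()],P[t.argmax()],plane(n,c,.298 if nm=="red" else .263).round(3))
    x0,y0,x1,y1=BOX[n] if n=="top" else (200,165,300,240)
    if n=="top": x0,y0,x1,y1=220,140,310,220
    cv2.imwrite(f"pics/{n}1.png",cv2.resize(im[y0:y1,x0:x1,::-1],None,fx=6,fy=6,interpolation=cv2.INTER_CUBIC))
E
```

```text
top red 35 [283.3 161.6] ends [285 159] [283 165] [ 0.612 -0.005  0.298]
top or 76 [272.4 198.6] ends [264 188] [280 208] [0.521 0.023 0.263]
side red 21 [247.7 175.8] ends [245 175] [250 177] [ 0.609 -0.009  0.298]
side or 107 [270.4 199.8] ends [286 196] [255 203] [0.53  0.026 0.263]
```

View pics/top1.png

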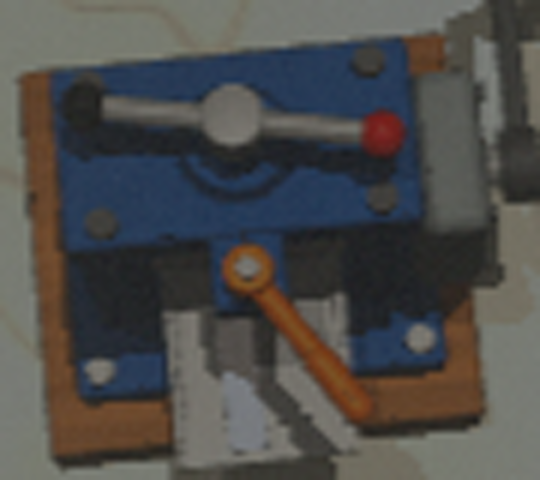

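View pics/side1.png

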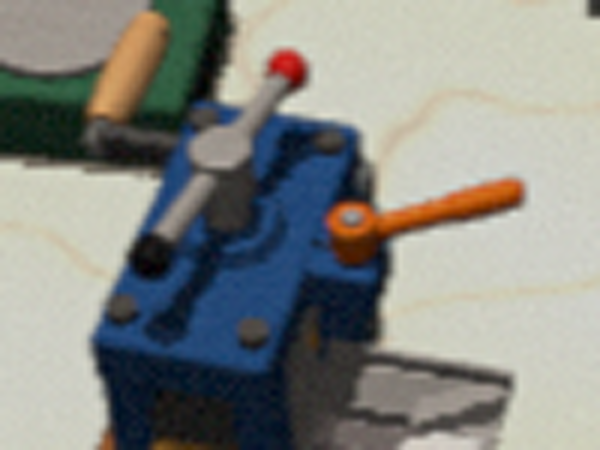

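```bash
python3 - <<'E'
from h import *
T=lambda x,y:(220+(x-2.5)/6,140+(y-2.5)/6)
S=lambda x,y:(200+(x-2.5)/6,165+(y-2.5)/6)
for k,a,b,z in(("red",(382,132),(288,68),.297),("black",(84,103),(151,255),.297),("hubtop",(232,114),(221,146),.307),("pivtop",(247,266),(351,217),.273),("leverend",(363,410),(517,190),.263)):
    p,e=tri(T(*a),S(*b));print(k,p.round(4),round(e,4),plane("top",T(*a),z).round(4),plane("side",S(*b),z).round(4))
E
```

```text
red [ 0.6094 -0.0056  0.3015] 0.0027 [ 0.6118 -0.0053  0.297 ] [ 0.61   -0.0099  0.297 ]
black [0.6222 0.1215 0.2992] 0.0031 [0.6243 0.1221 0.297 ] [0.6216 0.1197 0.297 ]
hubtop [0.6154 0.0581 0.3085] 0.0029 [0.6172 0.0585 0.307 ] [0.6146 0.0567 0.307 ]
pivtop [0.5562 0.0524 0.2771] 0.0021 [0.5581 0.0528 0.273 ] [0.5567 0.0488 0.273 ]
leverend [0.4946 0.0024 0.2668] 0.003 [0.4967 0.0026 0.263 ] [ 0.4943 -0.0012  0.263 ]
```

Measured positions are hub ≈ (0.616, 0.0575), lever pivot ≈ (0.5565, 0.051) and black arm at about +84°, all consistent with the given sizes. My plan is to straddle the hub with the open fingers and turn with the wrist. First I'll lift and travel there.

```bash
python3 -m pendant '[[[0,0,-5],[0,0,0]],[[0,0,-5],[0,0,0]],[[0,0,-5],[0,0,0]],[[0,0,-5],[0,0,0]],[[-2,-1.2,0],[0,0,0]],[[-4,-2.2,0],[0,0,0]],[[-4,-2.2,0],[0,0,0]],[[-4,-2.2,0],[0,0,0]],[[-4,-2.2,0],[0,0,0]],[[-4,-2.2,0],[0,0,0]]]' 8
cat >where.py <<'E'
# remaining shift in tool axes (cm) to a world target, and tool yaw
import sys;from bench import sense;import numpy as np;from scipy.spatial.transform import Rotation as Ro
s=sense();R=Ro.from_quat(s["tcp_rot"]).as_matrix();print("t",round(s["time"],2),"pos",s["eef_pos"].round(4),"yaw",np.arctan2(R[1,1],R[0,1]).round(3),"tz",s["torque"].round(2),"f",s["ft_force"].round(1),"zaxis",R[:,2].round(3))
if len(sys.argv)>3:print("tool cm",(R.T@(np.array(sys.argv[1:4],float)-s["eef_pos"])*100).round(2))
E
python3 where.py .616 .0575 .38
```

```text
time: 1.2
eef_pos: [0.3637, 0.3476, 0.4054]
tcp_rot: [0.175, 0.985, 0.0, 0.0]
ft_force: [-0.2, 1.1, -0.2]
finger_gap: 0.0799
grasp_force: 0.0
t 1.2 pos [0.3637 0.3476 0.4054] yaw 1.218 tz [ 0.    0.02 -0.05] f [-0.2  1.1 -0.2] zaxis [ 0.  0. -1.]
tool cm [-33.69 -18.52   2.54]
```

```bash
python3 -m pendant '[[[-4.2,-2.3,0],[0,0,0]],[[-4.2,-2.3,0],[0,0,0]],[[-4.2,-2.3,0],[0,0,0]],[[-4.2,-2.3,0],[0,0,0]],[[-4.2,-2.3,0],[0,0,0]],[[-4.2,-2.3,0],[0,0,0]],[[-4.2,-2.3,0],[0,0,0]],[[-4.2,-2.3,1],[0,0,0]],[[0,0,1],[0,0,0]]]'
python3 -m pendant '[[[0,0,0],[0,0,-0.13]],[[0,0,0],[0,0,-0.13]],[[0,0,0],[0,0,-0.13]],[[0,0,0],[0,0,-0.13]],[[0,0,0],[0,0,-0.13]],[[0,0,0],[0,0,-0.13]],[[0,0,0],[0,0,-0.13]],[[0,0,0],[0,0,-0.13]],[[0,0,0],[0,0,0]]]'
python3 where.py .616 .0575 .283
python3 - <<'E'
from h import *
im=get_image("side");cv2.imwrite("pics/side2.png",cv2.resize(im[130:250,190:330,::-1],None,fx=4,fy=4))
E
```

```text
time: 2.1
eef_pos: [0.6183, 0.0553, 0.3826]
tcp_rot: [0.179, 0.984, -0.001, -0.0]
ft_force: [-1.0, -0.6, -0.7]
finger_gap: 0.0797
grasp_force: 0.0
time: 3.0
eef_pos: [0.6141, 0.0611, 0.3853]
tcp_rot: [-0.337, 0.941, 0.0, -0.0]
ft_force: [0.7, 1.6, -0.6]
finger_gap: 0.0799
grasp_force: 0.0
t 3.0 pos [0.6141 0.0611 0.3853] yaw 2.258 tz [0.07 0.01 0.01] f [ 0.7  1.6 -0.6] zaxis [-0.001  0.    -1.   ]
tool cm [ 0.08 -0.41 10.23]
```

View pics/side2.png

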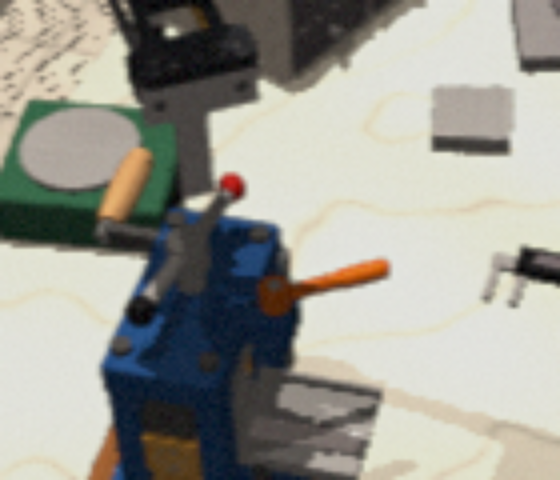

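The gripper hovers above the T-bar, with a finger at about (190,150) in the crop, and the mill is undisturbed. Next I'll centre over the hub and descend.

```bash
python3 -m pendant '[[[0.1,-0.4,1],[0,0,0]],[[0,0,2],[0,0,0]],[[0,0,2],[0,0,0]],[[0,0,2],[0,0,0]],[[0,0,2],[0,0,0]],[[0,0,1.2],[0,0,0]],[[0,0,0],[0,0,0]]]'
python3 where.py .616 .0575 .283
```

```text
time: 3.75
eef_pos: [0.6153, 0.0565, 0.2811]
tcp_rot: [-0.336, 0.942, 0.001, -0.002]
ft_force: [-0.4, 0.2, 0.2]
finger_gap: 0.0799
grasp_force: 0.0
t 3.75 pos [0.6153 0.0565 0.2811] yaw 2.257 tz [ 0.07 -0.01  0.02] f [-0.4  0.2  0.2] zaxis [-0.004  0.    -1.   ]
tool cm [-0.12  0.03 -0.19]
```

```bash
python3 -m pendant '[[[0,0,-0.1],[0,0,0.1]],[[0,0,0],[0,0,0.1]],[[0,0,0],[0,0,0.1]],[[0,0,0],[0,0,0.1]],[[0,0,0],[0,0,0.1]],[[0,0,0],[0,0,0.1]],[[0,0,0],[0,0,0.1]],[[0,0,0],[0,0,0.1]]]'
python3 where.py .616 .0575 .283
python3 - <<'E'
from h import *
for n in("top","side"):
    for a,c,l in blobs(red(get_image(n)),BOX[n]): print(n,a,c,plane(n,c,.298).round(3))
E
```

```text
time: 4.55
eef_pos: [0.6157, 0.0567, 0.2853]
tcp_rot: [0.058, 0.998, 0.0, -0.001]
ft_force: [-2.2, 0.2, 0.0]
finger_gap: 0.0798
grasp_force: 2.0
t 4.55 pos [0.6157 0.0567 0.2853] yaw 1.454 tz [-0.04  0.5   0.18] f [-2.2  0.2  0. ] zaxis [-0.001  0.    -1.   ]
tool cm [-0.02  0.08  0.23]
side 18 [254.7 180. ] [ 0.585 -0.     0.298]
```

```bash
python3 -m pendant '[[[0,0.1,0.2],[0,0,0.12]],[[0,0,0],[0,0,0.12]],[[0,0,0],[0,0,0.12]],[[0,0,0],[0,0,0.12]],[[0,0,0],[0,0,0.12]],[[0,0,0],[0,0,0.12]],[[0,0,0],[0,0,0.12]],[[0,0,0],[0,0,0.12]],[[0,0,0],[0,0,0.12]],[[0,0,0],[0,0,0.12]]]'
python3 where.py .616 .0575 .283
python3 -m pendant '[[[0,0,0],[0,0,0.12]],[[0,0,0],[0,0,0.12]],[[0,0,0],[0,0,0.12]],[[0,0,0],[0,0,0.12]],[[0,0,0],[0,0,0.12]],[[0,0,0],[0,0,0.12]],[[0,0,0],[0,0,0.12]],[[0,0,0],[0,0,0.12]],[[0,0,0],[0,0,0.12]]]'
python3 where.py .616 .0575 .283
```

```text
time: 5.65
eef_pos: [0.6167, 0.0583, 0.283]
tcp_rot: [0.611, 0.792, 0.001, -0.0]
ft_force: [-0.2, 1.1, -0.4]
finger_gap: 0.0803
grasp_force: 2.0
t 5.65 pos [0.6167 0.0583 0.283 ] yaw 0.256 tz [0.18 0.22 0.16] f [-0.2  1.1 -0.4] zaxis [ 0.001  0.001 -1.   ]
tool cm [-0.06 -0.09  0.  ]
time: 6.55
eef_pos: [0.6167, 0.0577, 0.2832]
tcp_rot: [0.931, 0.365, 0.0, 0.0]
ft_force: [-1.2, -1.0, -0.0]
finger_gap: 0.0799
grasp_force: 2.1
t 6.55 pos [0.6167 0.0577 0.2832] yaw -0.825 tz [0.04 0.42 0.21] f [-1.2 -1.  -0. ] zaxis [ 0.001  0.    -1.   ]
tool cm [-0.06 -0.04  0.02]
```

```bash
cat >ok.py <<'E'
import sys;from bench import sense
t=sense()["torque"][2];print("tz",round(t,2),flush=True);sys.exit(abs(t)>0.45)
E
g(){ python3 ok.py; }
p(){ tail -0; }
python3 -m pendant '[[[0,0,0],[0,0,0.09]],[[0,0,0],[0,0,0.09]],[[0,0,0],[0,0,0.09]],[[0,0,0],[0,0,0.09]]]' >/dev/null && g &&
python3 -m pendant '[[[0,0,0],[0,0,0.08]],[[0,0,0],[0,0,0.08]],[[0,0,0],[0,0,0.08]]]' >/dev/null && g &&
python3 -m pendant '[[[0,0,0],[0,0,0.08]],[[0,0,0],[0,0,0.08]],[[0,0,0],[0,0,0.08]]]' >/dev/null && g &&
python3 -m pendant '[[[0,0,0],[0,0,0.08]],[[0,0,0],[0,0,0.08]],[[0,0,0],[0,0,0.08]]]' >/dev/null && g &&
python3 -m pendant '[[[0,0,0],[0,0,0.08]],[[0,0,0],[0,0,0.08]],[[0,0,0],[0,0,0.08]]]' >/dev/null && g &&
python3 -m pendant '[[[0,0,0],[0,0,0.08]],[[0,0,0],[0,0,0.08]],[[0,0,0],[0,0,0.08]]]' >/dev/null && g
python3 where.py .616 .0575 .283
```

```text
tz 0.15
t 6.95 pos [0.6165 0.0576 0.2831] yaw -1.183 tz [-0.02  0.5   0.15] f [-1.9 -0.1  0.8] zaxis [ 0.  0. -1.]
tool cm [-0.05 -0.01  0.01]False
```

```bash
sed -i 's/sys.exit(abs(t)>0.45)/sys.exit(int(abs(t)>0.45))/' ok.py
g(){ python3 ok.py; }
python3 -m pendant '[[[0,0,0],[0,0,0.08]],[[0,0,0],[0,0,0.08]],[[0,0,0],[0,0,0.08]]]' >/dev/null && g &&
python3 -m pendant '[[[0,0,0],[0,0,0.08]],[[0,0,0],[0,0,0.08]],[[0,0,0],[0,0,0.08]]]' >/dev/null && g &&
python3 -m pendant '[[[0,0,0],[0,0,0.08]],[[0,0,0],[0,0,0.08]],[[0,0,0],[0,0,0.08]]]' >/dev/null && g &&
python3 -m pendant '[[[0,0,0],[0,0,0.08]],[[0,0,0],[0,0,0.08]],[[0,0,0],[0,0,0.08]]]' >/dev/null && g &&
python3 -m pendant '[[[0,0,0],[0,0,0.08]],[[0,0,0],[0,0,0.08]],[[0,0,0],[0,0,0.08]]]' >/dev/null && g
python3 where.py .616 .0575 .283
```

```text
tz 0.17
tz 0.16
tz 0.18
tz 0.12
tz 0.17
t 8.45 pos [0.6163 0.0582 0.2829] yaw -2.383 tz [0.24 0.55 0.17] f [-1.2  1.4 -0.7] zaxis [-0.     0.001 -1.   ]
tool cm [ 0.03  0.07 -0.01]
```

No stop yet after about 4.2 rad, and the wrist is near its limit. I'll back off, lift, unwind and re-enter for the next stroke.

```bash
python3 -m pendant '[[[0,0,0],[0,0,-0.12]],[[0,0,-2],[0,0,-0.05]],[[0,0,-2],[0,0,0]],[[0,0,-1],[0,0,-0.14]],[[0,0,0],[0,0,-0.14]],[[0,0,0],[0,0,-0.14]],[[0,0,0],[0,0,-0.14]],[[0,0,0],[0,0,-0.14]],[[0,0,0],[0,0,-0.14]],[[0,0,0],[0,0,-0.14]]]' >/dev/null
python3 -m pendant '[[[0,0,0],[0,0,-0.14]],[[0,0,0],[0,0,-0.14]],[[0,0,0],[0,0,-0.14]],[[0,0,0],[0,0,-0.14]],[[0,0,0],[0,0,-0.14]],[[0,0,0],[0,0,-0.14]],[[0,0,0],[0,0,-0.14]],[[0,0,0],[0,0,-0.14]],[[0,0,0],[0,0,-0.14]],[[0,0,0],[0,0,-0.14]]]' >/dev/null
python3 -m pendant '[[[0,0,0],[0,0,-0.14]],[[0,0,0],[0,0,-0.14]],[[0,0,0],[0,0,-0.14]],[[0,0,0],[0,0,-0.14]],[[0,0,0],[0,0,-0.14]],[[0,0,0],[0,0,-0.14]],[[0,0,0],[0,0,-0.14]],[[0,0,0],[0,0,-0.14]],[[0,0,0],[0,0,0]]]' >/dev/null
python3 where.py .616 .0575 .283
python3 - <<'E'
from h import *
for n in("top","side"):
    for a,c,l in blobs(red(get_image(n)),BOX[n]): print(n,a,c,plane(n,c,.297).round(3))
im=get_image("side");cv2.imwrite("pics/side3.png",cv2.resize(im[130:250,190:330,::-1],None,fx=4,fy=4))
E
```

```text
t 11.35 pos [0.6173 0.0575 0.3332] yaw 1.289 tz [-0.01  0.03 -0.06] f [-1.1 -0.1  0.3] zaxis [ 0.002 -0.    -1.   ]
tool cm [ 0.13 -0.04  5.02]
side 34 [212.6 192.2] [0.675 0.08  0.297]
```

View pics/side3.png

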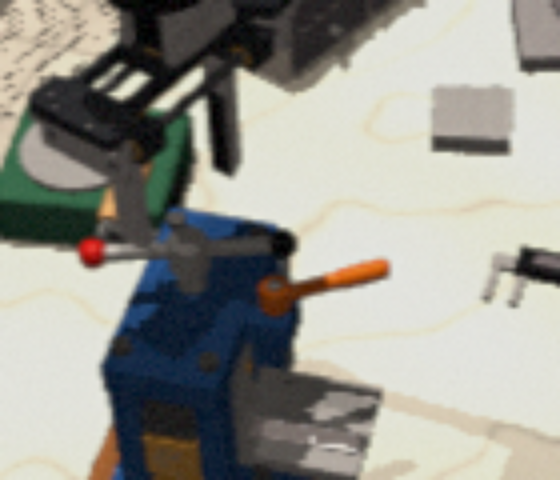

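The view shows red at crop (92,252), so the bar stands at about 21° with the lever and strip untouched. I'll descend and continue turning.

```bash
g(){ python3 ok.py; }
python3 -m pendant '[[[0.1,0,2],[0,0,0]],[[0,0,2],[0,0,0]],[[0,0,1],[0,0,0]],[[0,0,0],[0,0,0.1]],[[0,0,0],[0,0,0.1]],[[0,0,0],[0,0,0.1]],[[0,0,0],[0,0,0.1]]]' >/dev/null && g && 
python3 -m pendant '[[[0,0,0],[0,0,0.08]],[[0,0,0],[0,0,0.08]],[[0,0,0],[0,0,0.08]]]' >/dev/null && g &&
python3 -m pendant '[[[0,0,0],[0,0,0.08]],[[0,0,0],[0,0,0.08]],[[0,0,0],[0,0,0.08]]]' >/dev/null && g &&
python3 -m pendant '[[[0,0,0],[0,0,0.08]],[[0,0,0],[0,0,0.08]],[[0,0,0],[0,0,0.08]]]' >/dev/null && g &&
python3 -m pendant '[[[0,0,0],[0,0,0.08]],[[0,0,0],[0,0,0.08]],[[0,0,0],[0,0,0.08]]]' >/dev/null && g &&
python3 -m pendant '[[[0,0,0],[0,0,0.08]],[[0,0,0],[0,0,0.08]],[[0,0,0],[0,0,0.08]]]' >/dev/null && g &&
python3 -m pendant '[[[0,0,0],[0,0,0.08]],[[0,0,0],[0,0,0.08]],[[0,0,0],[0,0,0.08]]]' >/dev/null && g
python3 where.py .616 .0575 .283
```

```text
tz -0.03
tz 0.17
tz 3.89
t 12.8 pos [0.6152 0.0582 0.2827] yaw 0.409 tz [-0.16  0.28  3.89] f [-2.  -0.4  1.1] zaxis [-0.001  0.    -1.   ]
tool cm [-0.1   0.04 -0.03]
```

```bash
g(){ python3 ok.py; }
g && python3 -m pendant '[[[0,0,0],[0,0,0.08]],[[0,0,0],[0,0,0.08]],[[0,0,0],[0,0,0.08]]]' >/dev/null && g &&
python3 -m pendant '[[[0,0,0],[0,0,0.08]],[[0,0,0],[0,0,0.08]],[[0,0,0],[0,0,0.08]]]' >/dev/null && g &&
python3 -m pendant '[[[0,0,0],[0,0,0.08]],[[0,0,0],[0,0,0.08]],[[0,0,0],[0,0,0.08]]]' >/dev/null && g &&
python3 -m pendant '[[[0,0,0],[0,0,0.08]],[[0,0,0],[0,0,0.08]],[[0,0,0],[0,0,0.08]]]' >/dev/null && g &&
python3 -m pendant '[[[0,0,0],[0,0,0.08]],[[0,0,0],[0,0,0.08]],[[0,0,0],[0,0,0.08]]]' >/dev/null && g 
python3 where.py .616 .0575 .283
```

```text
tz 3.89
t 12.8 pos [0.6152 0.0582 0.2827] yaw 0.409 tz [-0.16  0.28  3.89] f [-2.  -0.4  1.1] zaxis [-0.001  0.    -1.   ]
tool cm [-0.1   0.04 -0.03]
```

The torque jumped to 3.9 N m, so the stop is reached. I'll hold briefly and measure the bar angle.

```bash
python3 -m pendant '[[[0,0,0],[0,0,0]],[[0,0,0],[0,0,0]],[[0,0,0],[0,0,0]]]'
python3 where.py .616 .0575 .283
cat >ang.py <<'E'
from h import *
for n in("top","side"):
    for a,c,l in blobs(red(get_image(n)),BOX[n]):
        p=plane(n,c,.2965);hub=np.array({"top":(.617,.058),"side":(.6148,.0557)}[n])
        d=p[:2]-hub;print(n,a,c,d.round(4),np.hypot(*d).round(4),"ang",np.arctan2(d[1],d[0]).round(3))
E
python3 ang.py
```

```text
time: 13.1
eef_pos: [0.6153, 0.0582, 0.2827]
tcp_rot: [0.548, 0.837, -0.0, -0.0]
ft_force: [-0.5, -0.5, 0.7]
finger_gap: 0.0802
grasp_force: 33.3
t 13.1 pos [0.6153 0.0582 0.2827] yaw 0.412 tz [-0.19  0.81  3.01] f [-0.5 -0.5  0.7] zaxis [-0.001 -0.    -1.   ]
tool cm [-0.09  0.04 -0.03]
side 28 [213.4 187.8] [0.0658 0.0081] 0.0663 ang 0.123
```

The bar's zero is at about 0.11 rad, and the finger offset of about 0.3 agrees with the geometry. To back off 1.571 rad I'll push the other way to a tool yaw of about 1.36.

```bash
python3 -m pendant '[[[0,0,0],[0,0,-0.1]],[[0,0,0],[0,0,-0.1]],[[0,0,0],[0,0,-0.1]],[[0,0,0],[0,0,-0.1]],[[0,0,0],[0,0,-0.1]],[[0,0,0],[0,0,-0.1]],[[0,0,0],[0,0,-0.1]],[[0,0,0],[0,0,-0.1]],[[0,0,0],[0,0,-0.1]],[[0,0,0],[0,0,0]]]'
python3 where.py .616 .0575 .283; python3 ang.py
```

```text
time: 14.2
eef_pos: [0.6165, 0.0574, 0.2825]
tcp_rot: [0.134, 0.991, 0.0, 0.001]
ft_force: [-0.7, 0.6, -0.3]
finger_gap: 0.0799
grasp_force: 0.0
t 14.2 pos [0.6165 0.0574 0.2825] yaw 1.302 tz [-0.01  0.   -0.03] f [-0.7  0.6 -0.3] zaxis [ 0.002  0.    -1.   ]
tool cm [ 0.05  0.   -0.05]
side 27 [213.  188.4] [0.0659 0.0106] 0.0667 ang 0.159
```

The bar hasn't followed because the fingers have free play over the far side. I'll lift, swing to the other side of the bar and push anticlockwise.

```bash
python3 ang.py; python3 -m pendant '[[[0,0,-2],[0,0,0]],[[0,0,-2],[0,0,0]],[[0,0,-1],[0,0,0.1]],[[0,0,0],[0,0,0.14]],[[0,0,0],[0,0,0.14]],[[0,0,0],[0,0,0.14]],[[0,0,0],[0,0,0.14]],[[0,0,0],[0,0,0.14]],[[0,0,0],[0,0,0.14]],[[0,0,0],[0,0,0.14]]]' >/dev/null
python3 -m pendant '[[[0,0,0],[0,0,0.14]],[[0,0,0],[0,0,0.14]],[[0,0,0],[0,0,0.14]],[[0,0,0],[0,0,0.14]],[[0,0,0],[0,0,0.14]],[[0,0,0],[0,0,0.14]],[[0,0,1.5],[0,0,0]],[[0,0,2],[0,0,0]],[[0,0,1.5],[0,0,0]],[[0,0,0],[0,0,0]]]' >/dev/null
python3 where.py .616 .0575 .283; python3 ang.py
```

```text
side 29 [213.1 188.5] [0.0655 0.0109] 0.0664 ang 0.164
t 16.4 pos [0.6144 0.0579 0.2801] yaw -0.614 tz [-0.07  0.07 -0.02] f [ 0.1  0.7 -0.2] zaxis [-0.005  0.    -1.   ]
tool cm [ 0.06  0.15 -0.29]
side 37 [213.6 187.8] [0.0653 0.0079] 0.0658 ang 0.121
```

```bash
python3 -m pendant '[[[0,0.1,-0.2],[0,0,-0.1]],[[0,0,0],[0,0,-0.1]],[[0,0,0],[0,0,-0.1]],[[0,0,0],[0,0,-0.1]],[[0,0,0],[0,0,-0.1]],[[0,0,0],[0,0,-0.1]],[[0,0,0],[0,0,-0.1]],[[0,0,0],[0,0,-0.1]],[[0,0,0],[0,0,-0.1]],[[0,0,0],[0,0,-0.1]]]'
python3 where.py .616 .0575 .283; python3 ang.py
python3 -m pendant '[[[0,0,0],[0,0,-0.1]],[[0,0,0],[0,0,-0.1]],[[0,0,0],[0,0,-0.1]],[[0,0,0],[0,0,-0.1]],[[0,0,0],[0,0,-0.1]],[[0,0,0],[0,0,-0.1]],[[0,0,0],[0,0,-0.1]],[[0,0,0],[0,0,-0.1]],[[0,0,0],[0,0,0]]]'
python3 where.py .616 .0575 .283; python3 ang.py
```

```text
time: 17.5
eef_pos: [0.616, 0.0578, 0.286]
tcp_rot: [0.556, 0.831, 0.001, -0.0]
ft_force: [-2.6, 0.5, 1.1]
finger_gap: 0.0802
grasp_force: 2.0
t 17.5 pos [0.616  0.0578 0.286 ] yaw 0.391 tz [ 0.07  0.51 -0.15] f [-2.6  0.5  1.1] zaxis [ 0.     0.001 -1.   ]
tool cm [-0.03 -0.01  0.3 ]
side 30 [213.9 198.5] [0.0472 0.0445] 0.0649 ang 0.756
time: 18.5
eef_pos: [0.6167, 0.0571, 0.2853]
tcp_rot: [0.192, 0.981, -0.0, 0.001]
ft_force: [-1.4, 0.1, 0.6]
finger_gap: 0.0799
grasp_force: 0.5
t 18.5 pos [0.6167 0.0571 0.2853] yaw 1.185 tz [-0.03  0.16 -0.07] f [-1.4  0.1  0.6] zaxis [ 0.001 -0.    -1.   ]
tool cm [0.08 0.01 0.23]
side 34 [226.6 207.8] [0.0014 0.0644] 0.0644 ang 1.549
```

```bash
python3 -m pendant '[[[0,0,0],[0,0,-0.07]],[[0,0,0],[0,0,-0.07]],[[0,0,0],[0,0,0]],[[0,0,0],[0,0,0]]]' >/dev/null
python3 where.py .616 .0575 .283; python3 ang.py
python3 -m pendant '[[[0,0,0],[0,0,0.12]],[[0,0,0],[0,0,0.1]],[[0,0,-2],[0,0,0]],[[0,0,-3],[0,0,0]],[[0,0,-3],[0,0,0]],[[0,0,-3],[0,0,0]],[[0,0,0],[0,0,0]]]' 0
python3 where.py; python3 ang.py
```

```text
t 19.0 pos [0.6166 0.0573 0.2846] yaw 1.325 tz [-0.05  0.06  0.01] f [-0.7  0.4 -0.1] zaxis [ 0.  0. -1.]
tool cm [0.07 0.   0.16]
side 40 [229.5 208.8] [-0.0072  0.0651] 0.0655 ang 1.682
time: 19.8
eef_pos: [0.6184, 0.0574, 0.3992]
tcp_rot: [0.23, 0.973, 0.001, 0.005]
ft_force: [0.6, 0.0, 0.5]
finger_gap: 0.0273
grasp_force: 0.0
t 19.8 pos [0.6184 0.0574 0.3992] yaw 1.107 tz [ 0.01 -0.06 -0.03] f [0.6 0.  0.5] zaxis [ 0.01  0.   -1.  ]
top 17 [233.4 161.4] [-0.0048  0.0645] 0.0647 ang 1.645
side 45 [229.4 208.7] [-0.0068  0.0649] 0.0652 ang 1.676
```

The T-bar stands at about 1.55 rad. Next comes the clamp: shut the fingers, set the tool yaw to about 90°, move to the lever's right side and descend.

```bash
python3 -m pendant '[[[0,0,0],[0,0,-0.115]],[[0,0,0],[0,0,-0.115]],[[0,0,0],[0,0,-0.115]],[[0,0,0],[0,0,-0.115]],[[2.5,-2.2,0],[0,0,0]],[[2.5,-2.2,0],[0,0,0]],[[2.5,-2.2,0],[0,0,0]],[[2.5,-2.2,0],[0,0,0]],[[0,0,0],[0,0,0]]]' 0
python3 where.py .519 -.03 .25
python3 - <<'E'
from h import *
for n in("top","side"):
    im=get_image(n)
    for a,c,l in blobs(orange(im),BOX[n]):
        ys,xs=np.nonzero(l);P=np.c_[xs,ys]+np.array(BOX[n][:2]);d=P-P.mean(0);u=np.linalg.svd(d,full_matrices=False)[2][0];t=d@u
        print(n,a,plane(n,P[t.argmin()],.263).round(3),plane(n,P[t.argmax()],.263).round(3))
im=get_image("side");cv2.imwrite("pics/side4.png",cv2.resize(im[130:250,190:330,::-1],None,fx=4,fy=4))
E
```

```text
time: 20.8
eef_pos: [0.513, -0.0321, 0.3937]
tcp_rot: [0.003, 1.0, -0.0, -0.001]
ft_force: [0.7, -0.2, 0.0]
finger_gap: 0.0005
grasp_force: 0.0
t 20.8 pos [ 0.513  -0.0321  0.3937] yaw 1.564 tz [ 0.06 -0.02 -0.02] f [ 0.7 -0.2  0. ] zaxis [-0.003 -0.001 -1.   ]
tool cm [-0.63  0.23 14.36]
side 70 [0.508 0.015 0.263] [0.565 0.051 0.263]
```

View pics/side4.png

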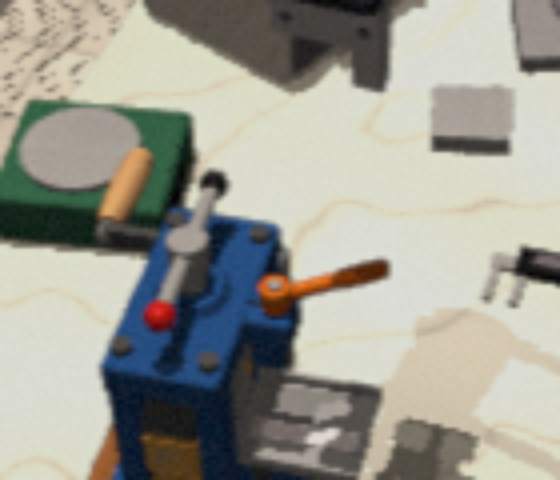

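The lever is unmoved (boss at crop (275,292), tip at (387,268)), the red ball is at (158,315), and the shut fingers are clear to the right. I'll descend.

```bash
python3 -m pendant '[[[-0.6,0.1,2],[0,0,0]],[[0,0,3],[0,0,0]],[[0,0,3],[0,0,0]],[[0,0,3],[0,0,0]],[[0,0,2],[0,0,0]],[[0,0,1.4],[0,0,0]],[[0,0,0],[0,0,0]]]' 0
python3 where.py .506 .005 .25
```

```text
time: 21.65
eef_pos: [0.5214, -0.0283, 0.2473]
tcp_rot: [0.001, 1.0, 0.001, -0.003]
ft_force: [-0.9, 0.0, -0.1]
finger_gap: 0.0006
grasp_force: 0.0
t 21.65 pos [ 0.5214 -0.0283  0.2473] yaw 1.569 tz [ 0.02 -0.04 -0.  ] f [-0.9  0.  -0.1] zaxis [-0.006  0.002 -1.   ]
tool cm [ 1.55  3.32 -0.26]
```

```bash
python3 -m pendant '[[[0.4,0.8,0],[0,0,0]],[[0.4,0.8,0],[0,0,0]],[[0.4,0.8,0],[0,0,0]],[[0.4,0.8,0],[0,0,0]],[[0.35,0.5,0],[0,0,0]],[[0.35,0.5,0],[0,0,0]],[[0.35,0.5,0],[0,0,0]]]'
python3 where.py .49 .037 .25
python3 -m pendant '[[[0.15,0.45,0],[0,0,0]],[[0.15,0.45,0],[0,0,0]],[[0.15,0.45,0],[0,0,0]],[[0.15,0.45,0],[0,0,0]]]'
python3 where.py .488 .055 .25
```

```text
time: 22.35
eef_pos: [0.4966, 0.0182, 0.251]
tcp_rot: [0.001, 1.0, 0.0, 0.001]
ft_force: [2.2, -2.2, 1.4]
finger_gap: 0.0004
grasp_force: 1.1
t 22.35 pos [0.4966 0.0182 0.251 ] yaw 1.568 tz [-0.33 -0.42 -0.04] f [ 2.2 -2.2  1.4] zaxis [ 0.003  0.    -1.   ]
tool cm [0.67 1.88 0.1 ]
time: 22.75
eef_pos: [0.4899, 0.0357, 0.2504]
tcp_rot: [0.002, 1.0, -0.0, 0.0]
ft_force: [0.6, -2.0, -0.3]
finger_gap: 0.0008
grasp_force: 1.4
t 22.75 pos [0.4899 0.0357 0.2504] yaw 1.568 tz [-0.5  -0.38 -0.04] f [ 0.6 -2.  -0.3] zaxis [ 0. -0. -1.]
tool cm [0.2  1.93 0.04]
```

```bash
python3 -m pendant '[[[0.05,0.45,0],[0,0,0]],[[0.05,0.45,0],[0,0,0]],[[0.05,0.45,0],[0,0,0]],[[0,0.45,0],[0,0,0]]]' >/dev/null
python3 where.py .4905 .07 .25
python3 -m pendant '[[[-0.1,0.4,0],[0,0,0]],[[-0.1,0.4,0],[0,0,0]],[[-0.1,0.4,0],[0,0,0]]]' >/dev/null
python3 where.py .493 .075 .25
```

```text
t 23.15 pos [0.488  0.0539 0.2503] yaw 1.568 tz [-0.55 -0.21 -0.06] f [ 1.1 -3.5 -0. ] zaxis [-0.001 -0.    -1.   ]
tool cm [-0.24  1.62  0.03]
t 23.45 pos [0.4911 0.0655 0.2503] yaw 1.568 tz [-1.83  0.26 -0.07] f [-0.7 -9.4 -1. ] zaxis [-0.001 -0.001 -1.   ]
tool cm [-0.18  0.95  0.03]
```

```bash
python3 -m pendant '[[[-0.1,0.2,0],[0,0,0]],[[0,0,0],[0,0,0]]]' >/dev/null
python3 where.py
python3 - <<'E'
from h import *
n="side";im=get_image(n)
for a,c,l in blobs(orange(im),BOX[n]):
    ys,xs=np.nonzero(l);P=np.c_[xs,ys]+np.array(BOX[n][:2]);d=P-P.mean(0);u=np.linalg.svd(d,full_matrices=False)[2][0];t=d@u
    A,B=plane(n,P[t.argmin()],.263),plane(n,P[t.argmax()],.263);print(a,A.round(3),B.round(3))
    if A[0]>B[0]:A,B=B,A
    print(np.degrees(np.arctan2(*(A-B)[[1,0]])))
E
python3 ang.py
```

```text
t 23.65 pos [0.4913 0.0655 0.2503] yaw 1.568 tz [-1.54  0.29 -0.1 ] f [-1.9 -8.   0.4] zaxis [-0.003 -0.005 -1.   ]
17 [0.501 0.075 0.263] [0.488 0.089 0.263]
133.93364961552615
side 39 [229.5 208.3] [-0.0065  0.0635] 0.0638 ang 1.673
```

```bash
python3 -m pendant '[[[-0.1,0.4,0],[0,0,0]],[[-0.1,0.4,0],[0,0,0]],[[0,0,0],[0,0,0]]]' >/dev/null
python3 where.py
python3 -m pendant '[[[0.2,-1,0],[0,0,0]],[[0,-3,0],[0,0,0]],[[0,-3,0],[0,0,0]],[[0,0,-4],[0,0,0]],[[0,0,-4],[0,0,0]],[[0,0,-4],[0,0,0]],[[3,-4,-2],[0,0,0]],[[3,-4,0],[0,0,0]],[[3,-4,0],[0,0,0]],[[0,0,0],[0,0,0]]]' >/dev/null
python3 where.py;python3 ang.py
python3 - <<'E'
from h import *
im=get_image("top");cv2.imwrite("pics/top5.png",cv2.resize(im[140:220,220:310,::-1],None,fx=6,fy=6,interpolation=cv2.INTER_CUBIC))
E
```

```text
t 24.1 pos [0.4915 0.0661 0.2504] yaw 1.567 tz [-4.48  0.97 -0.13] f [ -5.5 -24.8   4.3] zaxis [-0.007 -0.021 -1.   ]
t 25.1 pos [ 0.4015 -0.1136  0.3896] yaw 1.561 tz [ 0.04  0.01 -0.01] f [0.4 0.8 0.6] zaxis [-0.  0. -1.]
top 34 [233.5 162.3] [-0.0072  0.0642] 0.0646 ang 1.682
side 39 [229.6 208.2] [-0.0066  0.0631] 0.0634 ang 1.675
```

View pics/top5.png

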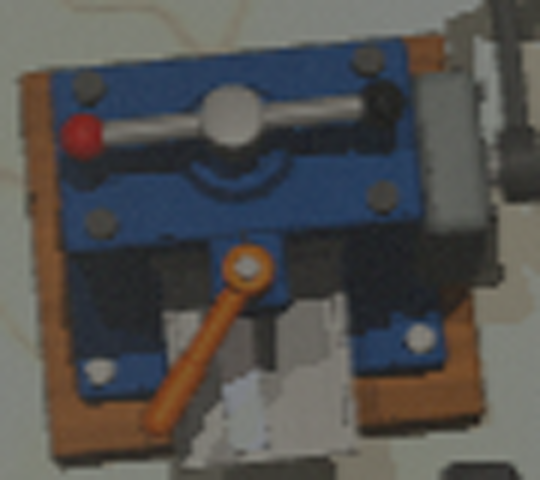

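The lever has swung about 70° to its stop, with its tip now at crop (155,420). The red ball is at (82,136), about 1.56 rad from the rolls-meet angle. The strip is in place and the robot is clear.

```bash
python3 -c "from bench import *;print(sign_off())"
```

```text
the job is handed in; nothing more can be done
None
```

I turned the T-bar down until the rolls met (torque jumped to about 3.9 N m), backed it off about 1.56 rad by the camera, swung the clamp lever about 70° to its stop, and handed the job in at about 25 s with the robot clear; the judge's verdict was not shown.

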